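Count bottle caps through the gate

TASK

Push the three loose white bottle caps over the counting tray's deck with the fingertips, one at a time, through the narrow gate so that each drops into the slot behind it; let one drop before the next comes up to the gate. Slide the caps, never lift them, leave the brass fitting and the glass vial standing where they are in the tray, and do not disturb anything else on the table.

Things in the scene. Friction and masses are not known exactly. Their poses are not given: they have to be found in the camera images.
- tray: fixed stainless counting tray. Origin on the table under the deck, z up; y runs along the tray towards the gate, x across. Flat deck 75 mm above the table, inside x -130 to 130, y -152 to 120 mm, with walls 16 mm high at both sides and the rear. It stands anywhere within some cm, turned up to 0.3 rad; cap centres start between y -70 and 45 mm
- gate (a point): middle of the gate at deck height: x 0, y 117, z 75 mm of the tray, same axes. Gate 46 mm wide between posts 16 mm high, only 6 mm long (y 114 to 120); a cap drops once its centre is past the deck's end at y 120. Two 45 degree guides, 16 mm high, 4 mm thick, funnel the deck from about (x +-125, y 15) to the gate
- slot (a point): middle of the slot's floor, 6 mm above the table; the slot is an open-topped box behind the gate, inside x -60 to 60, y 120 to 205 mm of the tray, its floor 69 mm below the deck, its outer walls 89 mm above the table
- cap_a_mid (a point): white round plastic screw cap of a sample bottle, lying flat on the tray's deck, diameter 37 mm over its ribs, 12 mm high, 18 g; this point is its centre, 6 mm above the deck while it lies flat (in the slot it may lie any way up)
- cap_b_mid (a point): white round plastic screw cap of a sample bottle, lying flat on the tray's deck, diameter 37 mm over its ribs, 12 mm high, 18 g; this point is its centre, 6 mm above the deck while it lies flat (in the slot it may lie any way up)
- cap_c_mid (a point): white round plastic screw cap of a sample bottle, lying flat on the tray's deck, diameter 37 mm over its ribs, 12 mm high, 18 g; this point is its centre, 6 mm above the deck while it lies flat (in the slot it may lie any way up)
- fitting: brass hose fitting standing in the tray, hexagonal foot 34 mm wide, 36 mm high, 140 g, origin at the centre of its underside; leave it alone
- vial: small closed glass vial with aluminium lid standing in the tray, diameter 30 mm, 36 mm high, 50 g, origin at the centre of its underside; leave it alone. Two caps, the fitting and the vial stand in a row across the rear part of the deck in any order, about 56 mm apart, the third cap nearer the gate
- cylinder_big: clear measuring cylinder standing on the table, 300 mm high, foot 102 mm wide, origin under its centre; leave it alone
- cylinder_small: clear measuring cylinder, 220 mm high, foot 48 mm wide, origin under its centre; leave it alone
- wash_bottle: white wash bottle with bent spout, 70 mm wide, 205 mm high, origin under its centre; leave it alone
- wrench: wrench lying on the table, 170 mm long; leave it alone
- coupling: brass coupling ring lying on the table, 66 mm wide, 30 mm high; leave it alone
There are look-alikes about, which are no part of the job. What is shaped like the part that bears cap_a_mid but blue or green is not meant.

How it is judged:
On the way, in this order (a step that is already met when the one before it is completed fails the run):
1. a first cap has dropped into the slot (((z of cap_a_mid in the frame of tray between 0 and 0.06 m and y of cap_a_mid in the frame of tray between 0.12 and 0.21 m and x of cap_a_mid in the frame of tray between -0.063 and 0.063 m) or (z of cap_b_mid in the frame of tray between 0 and 0.06 m and y of cap_b_mid in the frame of tray between 0.12 and 0.21 m and x of cap_b_mid in the frame of tray between -0.063 and 0.063 m) or (z of cap_c_mid in the frame of tray between 0 and 0.06 m and y of cap_c_mid in the frame of tray between 0.12 and 0.21 m and x of cap_c_mid in the frame of tray between -0.063 and 0.063 m))), for 0.2 s.
2. a second cap has dropped into the slot ((((z of cap_a_mid in the frame of tray between 0 and 0.06 m and y of cap_a_mid in the frame of tray between 0.12 and 0.21 m and x of cap_a_mid in the frame of tray between -0.063 and 0.063 m) and (z of cap_b_mid in the frame of tray between 0 and 0.06 m and y of cap_b_mid in the frame of tray between 0.12 and 0.21 m and x of cap_b_mid in the frame of tray between -0.063 and 0.063 m)) or ((z of cap_a_mid in the frame of tray between 0 and 0.06 m and y of cap_a_mid in the frame of tray between 0.12 and 0.21 m and x of cap_a_mid in the frame of tray between -0.063 and 0.063 m) and (z of cap_c_mid in the frame of tray between 0 and 0.06 m and y of cap_c_mid in the frame of tray between 0.12 and 0.21 m and x of cap_c_mid in the frame of tray between -0.063 and 0.063 m)) or ((z of cap_b_mid in the frame of tray between 0 and 0.06 m and y of cap_b_mid in the frame of tray between 0.12 and 0.21 m and x of cap_b_mid in the frame of tray between -0.063 and 0.063 m) and (z of cap_c_mid in the frame of tray between 0 and 0.06 m and y of cap_c_mid in the frame of tray between 0.12 and 0.21 m and x of cap_c_mid in the frame of tray between -0.063 and 0.063 m)))), for 0.2 s.
3. the third cap has dropped into the slot (z of cap_a_mid in the frame of tray between 0 and 0.06 m and y of cap_a_mid in the frame of tray between 0.12 and 0.21 m and x of cap_a_mid in the frame of tray between -0.063 and 0.063 m and z of cap_b_mid in the frame of tray between 0 and 0.06 m and y of cap_b_mid in the frame of tray between 0.12 and 0.21 m and x of cap_b_mid in the frame of tray between -0.063 and 0.063 m and z of cap_c_mid in the frame of tray between 0 and 0.06 m and y of cap_c_mid in the frame of tray between 0.12 and 0.21 m and x of cap_c_mid in the frame of tray between -0.063 and 0.063 m), for 0.2 s.
At the end, for the whole second after the job is handed in: all three caps lie at rest in the slot, their centres at least 15 mm below the deck; fitting and vial upright and within 20 mm of where they stood, everything else on the table within 30 mm (all of step 3 and linear speed of each of cap_a, cap_b, cap_c below 0.02 m/s and distance of each of fitting, vial from where it was at the start of the episode below 0.02 m and angle between each of fitting, vial's own z axis and vertical below 0.2 rad and distance of each of cylinder_big, cylinder_small, wash_bottle, wrench, coupling from where it was at the start of the episode below 0.03 m); the robot touches nothing.
It fails at once if a cap was lifted (centre more than 18 mm above its height lying on the deck) (z of any of cap_a_mid, cap_b_mid, cap_c_mid in the frame of tray above 0.099 m).
It fails at once if two caps were at the gate together (both centres within 30 mm of the gate's middle along the tray, neither dropped) ((y of cap_a_mid in the frame of gate between -0.03 and 0.03 m and z of each of cap_a_mid, cap_b_mid in the frame of gate above -0.004 m and x of cap_a_mid in the frame of gate between -0.04 and 0.04 m and y of cap_b_mid in the frame of gate between -0.03 and 0.03 m and x of cap_b_mid in the frame of gate between -0.04 and 0.04 m) or (y of cap_a_mid in the frame of gate between -0.03 and 0.03 m and z of each of cap_a_mid, cap_c_mid in the frame of gate above -0.004 m and x of cap_a_mid in the frame of gate between -0.04 and 0.04 m and y of cap_c_mid in the frame of gate between -0.03 and 0.03 m and x of cap_c_mid in the frame of gate between -0.04 and 0.04 m) or (y of cap_b_mid in the frame of gate between -0.03 and 0.03 m and z of each of cap_b_mid, cap_c_mid in the frame of gate above -0.004 m and x of cap_b_mid in the frame of gate between -0.04 and 0.04 m and y of cap_c_mid in the frame of gate between -0.03 and 0.03 m and x of cap_c_mid in the frame of gate between -0.04 and 0.04 m)).
It fails at once if a cap left the tray ((x of cap_a_mid in the frame of tray above 0.145 m or x of cap_a_mid in the frame of tray below -0.145 m or y of cap_a_mid in the frame of tray below -0.165 m or y of cap_a_mid in the frame of tray above 0.22 m) or (x of cap_b_mid in the frame of tray above 0.145 m or x of cap_b_mid in the frame of tray below -0.145 m or y of cap_b_mid in the frame of tray below -0.165 m or y of cap_b_mid in the frame of tray above 0.22 m) or (x of cap_c_mid in the frame of tray above 0.145 m or x of cap_c_mid in the frame of tray below -0.145 m or y of cap_c_mid in the frame of tray below -0.165 m or y of cap_c_mid in the frame of tray above 0.22 m)).
It fails at once if the fitting or the vial was shifted more than 20 mm or tipped (distance of any of fitting, vial from where it was at the start of the episode above 0.02 m or angle between any of fitting, vial's own z axis and vertical above 0.35 rad).
It fails at once if another thing on the table was shifted more than 30 mm (distance of any of cylinder_big, cylinder_small, wash_bottle, wrench, coupling from where it was at the start of the episode above 0.03 m).
It also fails if it takes over 72 s, if anything falls off the work surface, if the arm or the gripper's body presses on something with over 40 N, if the wrist force passes 120 N, or if a joint passes its speed limit or range.

ROBOT

A 6-joint arm with a two-finger parallel gripper is mounted at the origin on the work surface. World frame = base frame: x ahead of the robot, y to its left, z up, the work surface at z = 0. Lengths are in m, angles in rad, forces in N, time in s.
With the tool pointing down it reaches from about 0.375 to 0.75 m from the base axis. Payload 9 kg.
Tool frame: the origin (TCP) lies at the very end of the fingers, on their centre line; the grasp point (between the pads) lies 19 mm behind it; z points along the fingers, y is the direction in which the jaws open and shut (so a half turn about z gives the same grasp; the last joint's range is limited). The gripper opens to 85 mm and grips with 20 to 120 N. Pads are 22 mm wide; open, the fingers measure 114 mm over their backs; the gripper's body (76 mm by 85 mm) begins 54 mm behind the grasp point. The pads swing forward as they close: fully open they stand 13 mm farther back than shut.
Start: joints at [0.94, 0.104, 0.097, 1.564, 0, 1.353], TCP at [0.241, 0.55, 0.211] pointing down, gripper open.
Joint ranges: [-2.99, 2.99], [-0.84, 1.86], [-1.1, 1.16], [-1.84, 2.11], [-1.51, 1.56], [-3.14, 3.14]. Speed limits (rad/s): [2.22, 2.22, 2.57, 3.14, 3.14, 3.14].

INTERFACE

Orientations are given as a rotation vector (axis times angle).
In Python, from bench import bot, viewer, finish_job, finder gives the robot as it stands.
- The arm moves only by the tool move_arm, never from a script. Its argument "motion" is a list of rows, each an object of numbers: "tx", "ty", "tz": the shift along the tool's x, y, z in mm; "roll": the turn about the tool's z in degrees; "grip": the opening, from 0 (shut) to 1 (fully open). In form: [{"tx": .., "ty": .., "tz": .., "roll": .., "grip": ..}, ...]. A call has 1 to 12 rows; each row shifts and turns the commanded pose from where the row before left it, along the tool's axes as they then stand; what a row does not reach is not made up. A row lasts 1/12 s, in which the tool goes at most 41.7 mm and 7.16 degrees, less where a joint would pass 70% of its speed; a pose out of reach is approached as far as the arm can. A call with a gripper value outside its range is refused whole. The fingers move at their own pace and stop on an object; the grip force is fixed at half the most. Time passes only in rows, so rows that do not move let the fingers close. It gives the time, the measured TCP pose, the force and the opening at its end, in the units of the state.
- bot.state(): the state, without advancing time (a new reading comes with each control period).
- viewer.capture(name): name is "side" or "top" or "wrist"; returns a dict with "frame" (420x560x3 uint8, blue, green, red), "fx", "fy", "cx", "cy" (pixels), "k1" (the pictures are not rectified: a ray, as slopes to the right and down, at radius r is drawn at 1 + k1 r^2 times it, then the intrinsics apply), "view" (4x4, takes a point from world to camera coordinates). Camera axes: x right, y up, looking along -z (the intrinsics and any distortion apply to the point x, -y, -z); pixel columns grow to the right and rows downward; lengths in m; the calibration is good to about 2 mm. A picture is of the moment at which its call begins. There is no depth.
- finish_job(): hands the job in, once; it reports no verdict.
Trained networks look in the newest picture that a camera, given by its name, has taken for a name from the list of things; names that differ only in an ending like _2 or _b are one class to them, and where a whole thing is asked for, a point or a joint stands for the part that bears it (a point fixed in the world has none). Each returns a list of dicts, best first, with "score" (0 to 1); they miss things now and then, are a little off and sometimes report something else, mostly with a low value. They report only what shows in the picture. A call takes as long as a camera call. They do not tell look-alikes from the thing itself.
- finder.silhouettes(camera, label): "region" (420x560 bool, what is visible of it) and "rect" ([left, top, right, bottom] in pixels, round what is visible of it).
The state is a dict: "time": time; "q": joint angles; "dq": joint speeds; "joint_efforts": joint torques, N m; "eef_pos": TCP position; "ee_rot": TCP orientation; "ft_force": force on the tool from outside, world axes, zero at the start; "torque": the same for the moment, N m; "finger_gap": finger opening in m.
Only numpy, scipy, OpenCV 4.12 (cv2) and the standard library are available. Lean on these libraries where they do the work, as an engineer would, in place of code of your own. Each camera call takes 0.05 s, during which the arm holds its last target. There are 200 camera calls.

## Working session

There is one attempt and no reset: what is moved stays moved. The work goes in short steps, Python scripts to look and compute and a tool call to move; the robot and the scene stay as the last step left them, time stands still between calls to the robot, and variables do not carry over. Pictures are saved under pics/ and viewed, about 8 in all and at most 12, crops included, and the job is handed in when it is done.

Besides the shell and the picture viewer there is one more tool, called after ">>>" as name(argument=value, ...) on one line, values as JSON. move_arm: Moves the arm, as the interface text tells. Its arguments: {"type":"object","properties":{"motion":{"type":"array","items":{"type":"object","properties":{"tx":{"type":"number"},"ty":{"type":"number"},"tz":{"type":"number"},"roll":{"type":"number"},"grip":{"type":"number"}}}}},"required":["motion"]}

```bash
mkdir -p pics; cat > h.py <<'E'
import numpy as np,cv2
from bench import bot,viewer,finish_job,finder
def ray(c,u,v):
    x=(u-c["cx"])/c["fx"];y=(v-c["cy"])/c["fy"];s=1.0
    xd,yd=x,y
    for _ in range(20):
        s=1+c["k1"]*(x*x+y*y);x,y=xd/s,yd/s
    V=np.array(c["view"]);R=V[:3,:3];o=-R.T@V[:3,3]
    return o,R.T@np.array([x,-y,-1.0])
def onz(c,u,v,z):
    o,d=ray(c,u,v);return o+d*(z-o[2])/d[2]
def proj(c,p):
    V=np.array(c["view"]);q=V[:3,:3]@np.array(p)+V[:3,3]
    x,y=q[0]/-q[2],-q[1]/-q[2];s=1+c["k1"]*(x*x+y*y)
    return c["cx"]+c["fx"]*x*s,c["cy"]+c["fy"]*y*s
E
python3 - <<'E'
from h import *
s=bot.state();print(s["time"],s["eef_pos"],s["ee_rot"])
ims=[]
for n in["top","side"]:
    c=viewer.capture(n);cv2.imwrite(f"pics/{n}0.png",c["frame"]);V=np.array(c["view"]);print(n,-V[:3,:3].T@V[:3,3],c["fx"])
    for l,z in[("tray",.083),("cap_a_mid",.081),("fitting",.1),("vial",.1),("cylinder_big",.1),("cylinder_small",.1),("wash_bottle",.1),("coupling",.02),("wrench",.01)]:
        for d in finder.silhouettes(n,l):
            v,u=np.nonzero(d["region"]);print(l,round(d["score"],2),[int(x) for x in d["rect"]],u.mean().round(1),v.mean().round(1),len(u),onz(c,u.mean(),v.mean(),z).round(3), c["frame"][d["region"]].mean(0).round())
            if l=="tray" and n=="top" : np.save("tray.npy",d["region"])
E
```

```text
0.0 [0.2404716  0.54929978 0.2102053 ] [-6.43721723e-01 -3.07435386e+00  1.93358204e-03]
top [ 0.35532179 -0.00164643  1.44487047] 467.55926522038357
tray 0.77 [226, 143, 352, 241] 295.3 192.0 9630 [ 0.573 -0.036  0.083] [161. 161. 164.]
cap_a_mid 0.64 [288, 250, 305, 260] 297.0 256.5 110 [ 0.384 -0.042  0.081] [194.  96.  42.]
cap_a_mid 0.59 [315, 257, 331, 271] 324.1 263.5 116 [ 0.364 -0.121  0.081] [ 67. 150.  39.]
fitting 0.62 [317, 177, 326, 187] 321.4 182.2 98 [ 0.6   -0.112  0.1  ] [ 60. 117. 147.]
cylinder_big 0.72 [101, 186, 161, 221] 131.7 203.4 1498 [0.534 0.443 0.1  ] [124. 124. 121.]
cylinder_small 0.68 [144, 162, 177, 188] 161.0 176.5 410 [0.614 0.359 0.1  ] [121. 121. 119.]
wash_bottle 0.6 [392, 181, 434, 209] 408.3 195.3 700 [ 0.563 -0.364  0.1  ] [141. 147. 145.]
coupling 0.47 [161, 245, 184, 266] 172.9 257.1 204 [0.38  0.335 0.02 ] [ 34.  84. 109.]
wrench 0.77 [395, 227, 417, 275] 404.2 250.1 305 [ 0.407 -0.372  0.01 ] [162. 163. 166.]
wrench 0.4 [316, 217, 327, 227] 320.8 221.1 103 [ 0.495 -0.117  0.01 ] [213. 207. 201.]
side [ 0.48335899 -0.73728359  0.61168775] 4
[... 411 characters left out ...]
245] 314.8 233.1 302 [ 0.602 -0.127  0.1  ] [ 83. 110. 130.]
vial 0.6 [333, 221, 348, 242] 339.7 231.7 304 [ 0.653 -0.124  0.1  ] [153. 154. 154.]
cylinder_big 0.91 [252, 48, 283, 153] 269.0 101.6 2103 [0.538 0.551 0.1  ] [130. 133. 135.]
cylinder_small 0.98 [290, 85, 307, 164] 298.6 123.0 845 [0.62  0.382 0.1  ] [126. 130. 131.]
cylinder_small 0.54 [247, 226, 270, 244] 258.1 236.3 245 [ 0.491 -0.134  0.1  ] [189. 197. 197.]
wash_bottle 0.27 [273, 197, 290, 215] 280.9 205.9 205 [ 0.541 -0.035  0.1  ] [181. 188. 189.]
coupling 0.89 [208, 147, 230, 165] 220.4 156.2 368 [0.387 0.328 0.02 ] [ 64.  94. 114.]
wrench 0.91 [160, 360, 262, 402] 212.2 378.8 1244 [ 0.413 -0.38   0.01 ] [165. 166. 171.]
```

View pics/top0.png

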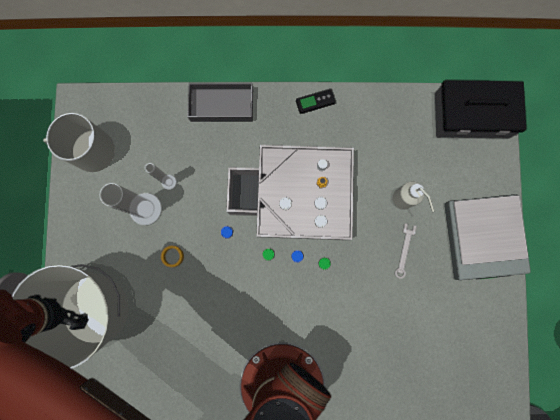

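View pics/side0.png

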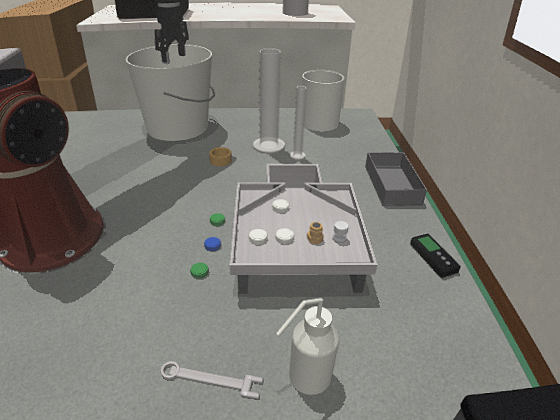

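The top view shows three white caps at about (285,203), (320,203) and (320,221). The fitting is at (322,182), the vial at (322,164), and the gate opens to the left (world +y) at about x 262. Blue and green look-alikes lie on the table at (227,232), (268,254), (297,256) and (324,263). I'll confirm this in one enlarged crop and fit the tray pose.

```bash
cat > t.py <<'E'
from h import *
c=viewer.capture("top");f=c["frame"]
m=np.load("tray.npy").astype(np.uint8)
# tray outline corners
k=cv2.morphologyEx(m,cv2.MORPH_CLOSE,np.ones((9,9)))
k=cv2.morphologyEx(k,cv2.MORPH_OPEN,np.ones((61,61)))
cs,_=cv2.findContours(k,0,1);r=cv2.minAreaRect(max(cs,key=cv2.contourArea));print(r,[onz(c,*p,.091).round(3).tolist() for p in cv2.boxPoints(r)])
x0,y0=215,135;cr=cv2.resize(f[y0:y0+115,x0:x0+150],None,fx=5.2,fy=5.2,interpolation=cv2.INTER_CUBIC)
hsv=cv2.cvtColor(f,cv2.COLOR_BGR2HSV);g=f.min(2)
for p in[(285,203),(320,203),(320,221)]:
    w=np.zeros(g.shape,np.uint8);w[p[1]-9:p[1]+10,p[0]-9:p[0]+10]=1
    q=(g>195)&(w>0);v,u=np.nonzero(q);print(p,len(u),u.mean(),v.mean(),onz(c,u.mean(),v.mean(),.085).round(4))
for z,p in[(.108,(322.,182.)),(.111,(322.5,164))]:print(onz(c,*p,z).round(4))
for a in range(220,360,20):cv2.putText(cr,str(a),(int((a-x0)*5.2),10),0,.35,(0,0,255));cv2.line(cr,(int((a-x0+.5)*5.2),12),(int((a-x0+.5)*5.2),20),(0,0,255))
for a in range(140,250,20):cv2.putText(cr,str(a),(0,int((a-y0)*5.2)),0,.35,(0,0,255));cv2.line(cr,(22,int((a-y0+.5)*5.2)),(30,int((a-y0+.5)*5.2)),(0,0,255))
cv2.imwrite("pics/crop1.png",cr)
E
python3 t.py
```

```text
Traceback (most recent call last):
  File "t.py", line 7, in <module>
    cs,_=cv2.findContours(k,0,1);r=cv2.minAreaRect(max(cs,key=cv2.contourArea));print(r,[onz(c,*p,.091).round(3).tolist() for p in cv2.boxPoints(r)])
                                                   ~~~^^^^^^^^^^^^^^^^^^^^^^^^
ValueError: max() iterable argument is empty
```

```bash
sed -i 's/^k=cv2.morphologyEx(m,cv2.MORPH_CLOSE.*/cs,_=cv2.findContours(m,0,1);k=cv2.drawContours(m*0,[cv2.convexHull(max(cs,key=cv2.contourArea))],-1,1,-1)/; s/^k=cv2.morphologyEx(k.*/k[:,:259]=0/' t.py; python3 t.py
```

```text
((306.0, 192.0), (94.0, 94.0), 90.0) [[0.712, 0.072, 0.091], [0.714, -0.206, 0.091], [0.435, -0.203, 0.091], [0.433, 0.069, 0.091]]
(285, 203) 88 284.6931818181818 202.76136363636363 [ 0.5406 -0.0052  0.085 ]
(320, 203) 84 319.9761904761905 202.4047619047619 [ 0.5423 -0.1086  0.085 ]
(320, 221) 87 320.42528735632186 220.51724137931035 [ 0.489  -0.1098  0.085 ]
[ 0.5988 -0.1127  0.108 ]
[ 0.6513 -0.1141  0.111 ]
```

View pics/crop1.png

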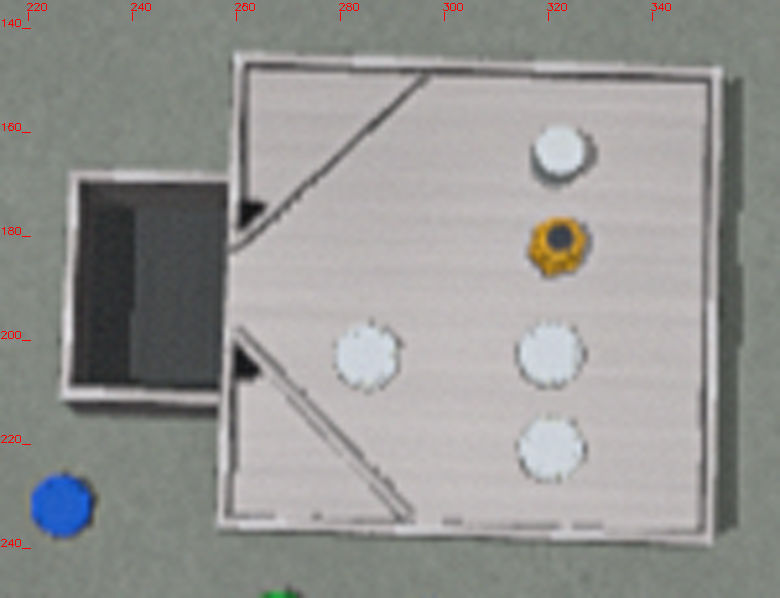

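The crop confirms three white caps inside the tray: (285,203), (320,202.5) and (320.5,220.5). The vial is at (322,164) and the fitting at (322,182). The coloured caps are all outside the tray. I can read the tray corners off this crop, so I'll compute the pose from them.

```bash
cat > tr.py <<'E'
from h import *
c=viewer.capture("top")
P=np.array([onz(c,x/5.2+215-.5,y/5.2+135-.5,.091)[:2] for x,y in[(236,53),(721,68),(713,543),(220,527)]])
print(P.round(4)); 
A=[onz(c,x/5.2+215-.5,y/5.2+135-.5,.091)[:2].round(4) for x,y in[(230,249),(235,328)]];print("gate",A)
ey=(P[0]-P[1]+P[3]-P[2]);ex=(P[0]-P[3]+P[1]-P[2]);yaw=np.arctan2(ex[1]-0*1,ex[0]);yaw2=np.arctan2(-ey[0],ey[1]);print(yaw,yaw2,np.linalg.norm(ey)/2,np.linalg.norm(ex)/2)
th=(yaw+yaw2)/2
X=np.array([np.cos(th),np.sin(th)]);Y=np.array([-np.sin(th),np.cos(th)])
# rear outer -155, sides centred
rear=(P[1]+P[2])/2; O=rear+Y*.155;print("origin",O,"gate",O+Y*.117)
for n,p in dict(capF=(.5406,-.0052),capM=(.5423,-.1086),capN=(.489,-.1098),fit=(.5988,-.1127),vial=(.6513,-.1141)).items():
    d=np.array(p)-O;print(n,(d@X).round(4),(d@Y).round(4))
np.save("pose.npy",[*O,th])
E
python3 tr.py
```

```text
[[ 0.7132  0.0696]
 [ 0.7059 -0.2066]
 [ 0.4355 -0.1994]
 [ 0.4424  0.0751]]
gate [array([0.5997, 0.0715]), array([0.5546, 0.0681])]
-0.0235471297675072 -0.025739628573425377 0.27545966743163003 0.2706423464484883
origin [ 0.57451185 -0.04806672] gate [0.57739483 0.06889776]
capF -0.035 0.042
capM -0.0307 -0.0613
capN -0.084 -0.0638
fit 0.0259 -0.064
vial 0.0784 -0.0641
```

>>> move_arm(motion=[{"tz": -40, "grip": 0.19}, {"tz": -40, "grip": 0.19}, {"tz": -30, "grip": 0.19}])

```text
invalid input
```

>>> move_arm(motion=[{"tx": 0, "ty": 0, "tz": -40, "roll": 0, "grip": 0.19}, {"tx": 0, "ty": 0, "tz": -40, "roll": 0, "grip": 0.19}, {"tx": 0, "ty": 0, "tz": -30, "roll": 0, "grip": 0.19}])

```text
time: 1.4
eef_pos: [0.2405, 0.5493, 0.3236]
ee_rot: [0.644, 3.075, 0.001]
ft_force: [0.5, 0.0, 0.3]
finger_gap: 0.0516
```

>>> move_arm(motion=[{"tx": 0, "ty": -37, "tz": 0, "roll": 0, "grip": 0.14}, {"tx": 0, "ty": -37, "tz": 0, "roll": 0, "grip": 0.14}, {"tx": 0, "ty": -37, "tz": 0, "roll": 0, "grip": 0.14}, {"tx": 0, "ty": -37, "tz": 0, "roll": 0, "grip": 0.14}, {"tx": -40, "ty": 0, "tz": 0, "roll": 5, "grip": 0.14}, {"tx": -40, "ty": 0, "tz": 0, "roll": 5, "grip": 0.14}, {"tx": -40, "ty": 0, "tz": 0, "roll": 5, "grip": 0.14}, {"tx": -40, "ty": 0, "tz": 0, "roll": 5, "grip": 0.14}, {"tx": -40, "ty": 0, "tz": 0, "roll": 5, "grip": 0.14}, {"tx": -40, "ty": 0, "tz": 0, "roll": 5, "grip": 0.14}, {"tx": -40, "ty": 0, "tz": 0, "roll": 5, "grip": 0.14}, {"tx": -40, "ty": 0, "tz": 0, "roll": 5, "grip": 0.14}])

```text
time: 2.4
eef_pos: [0.4187, 0.206, 0.3209]
ee_rot: [1.662, 2.666, 0.001]
ft_force: [0.5, 0.0, 0.9]
finger_gap: 0.0121
```

```bash
cat > go.py <<'E'
import sys
from h import *
from scipy.spatial.transform import Rotation as Ro
O=np.load("pose.npy");th=O[2];T=np.array([[np.cos(th),-np.sin(th)],[np.sin(th),np.cos(th)]])
def tray(p):return T.T@(np.array(p)[:2]-O[:2])*1000
def goto(x,y,ang,z):
    s=bot.state();R=Ro.from_rotvec(s["ee_rot"]).as_matrix();p=s["eef_pos"]
    w=np.array([*(T@np.array([x,y])/1000+O[:2]),z/1000])
    a=np.degrees(np.arctan2(R[1,0],R[0,0]));t=90+np.degrees(th)-ang
    print("t",s["time"],"tcp tray",tray(p).round(1),"z",round(p[2]*1000,1),"shift before roll",(R.T@(w-p)*1000).round(1),"roll",round((a-t+180)%360-180,1),"tilt",R[2,2].round(4),"F",np.round(s["ft_force"],1))
if __name__=="__main__":goto(*map(float,sys.argv[1:5]))
E
python3 go.py -59 9 36 160
```

```text
t 2.4 tcp tray [-162.1  250.1] z 320.9 shift before roll [-261.5  -20.1  160.9] roll 63.5 tilt -1.0 F [0.5 0.  0.9]
```

>>> move_arm(motion=[{"tx": -37.4, "ty": -2.9, "tz": 0, "roll": 0, "grip": 0.14}, {"tx": -37.4, "ty": -2.9, "tz": 0, "roll": 0, "grip": 0.14}, {"tx": -37.4, "ty": -2.9, "tz": 0, "roll": 0, "grip": 0.14}, {"tx": -37.4, "ty": -2.9, "tz": 0, "roll": 0, "grip": 0.14}, {"tx": -37.4, "ty": -2.9, "tz": 0, "roll": 0, "grip": 0.14}, {"tx": -37.4, "ty": -2.9, "tz": 0, "roll": 0, "grip": 0.14}, {"tx": -37.4, "ty": -2.9, "tz": 0, "roll": 0, "grip": 0.14}])

```text
time: 2.98
eef_pos: [0.5159, -0.0379, 0.3212]
ee_rot: [1.657, 2.669, 0.0]
ft_force: [0.8, 1.1, 0.6]
finger_gap: 0.0115
```

>>> move_arm(motion=[{"tx": 0, "ty": 0, "tz": 20, "roll": 7, "grip": 0.14}, {"tx": 0, "ty": 0, "tz": 20, "roll": 7, "grip": 0.14}, {"tx": 0, "ty": 0, "tz": 20, "roll": 7, "grip": 0.14}, {"tx": 0, "ty": 0, "tz": 20, "roll": 7, "grip": 0.14}, {"tx": 0, "ty": 0, "tz": 20, "roll": 7, "grip": 0.14}, {"tx": 0, "ty": 0, "tz": 20, "roll": 7, "grip": 0.14}, {"tx": 0, "ty": 0, "tz": 20, "roll": 7, "grip": 0.14}, {"tx": 0, "ty": 0, "tz": 10, "roll": 7, "grip": 0.14}, {"tx": 0, "ty": 0, "tz": 0, "roll": 7, "grip": 0.14}])

```text
time: 3.73
eef_pos: [0.5141, -0.0355, 0.1681]
ee_rot: [-2.809, -1.401, 0.004]
ft_force: [-0.6, 0.4, 0.1]
finger_gap: 0.012
```

```bash
python3 - <<'E'
from go import *
goto(-59,9,36,79)
c=viewer.capture("wrist");f=c["frame"].copy()
def W(x,y,z):return [*(T@np.array([x,y])/1000+O[:2]),z]
for p in[(-23,114),(23,114),(-125,15),(125,15),(-130,-152),(130,-152)]:
    q=proj(c,W(*p,.091));print(p,np.round(q))
    if 0<q[0]<560 and 0<q[1]<420:cv2.circle(f,tuple(int(a) for a in q),4,(0,0,255),1)
for p in[(-35,42),(-30.7,-61.3),(-84,-63.8)]:
    q=proj(c,W(*p,.087));cv2.circle(f,tuple(int(a) for a in q),4,(255,0,0),1)
cv2.imwrite("pics/w1.png",f)
E
```

```text
t 3.7333 tcp tray [-60.7  11.1] z 168.1 shift before roll [-0.6  2.9 89.1] roll 0.4 tilt -1.0 F [-0.6  0.4  0.1]
(-23, 114) [235.  46.]
(23, 114) [294.  -2.]
(-125, 15) [207. 251.]
(125, 15) [518.  35.]
(-130, -152) [326. 404.]
(130, -152) [628. 235.]
```

View pics/w1.png

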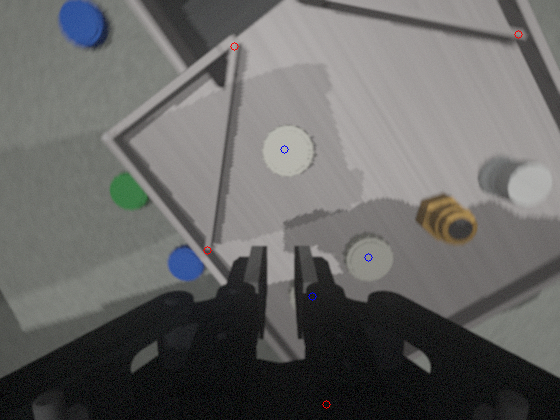

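The wrist view agrees with the model to about 2 mm. Cap F is at (288,150) against a predicted (284.5,150), and the guide ends fall on their marks. Next I lower the tool behind cap F.

>>> move_arm(motion=[{"tx": 0, "ty": 4, "tz": 25, "roll": 0, "grip": 0.14}, {"tx": 0, "ty": 0, "tz": 25, "roll": 0, "grip": 0.14}, {"tx": 0, "ty": 0, "tz": 20, "roll": 0, "grip": 0.14}, {"tx": 0, "ty": 0, "tz": 10, "roll": 0, "grip": 0.14}, {"tx": 0, "ty": 0, "tz": 4, "roll": 0, "grip": 0.14}, {"tx": 0, "ty": 0, "tz": 4, "roll": 0, "grip": 0.14}, {"tx": 0, "ty": 0, "tz": 0, "roll": 0, "grip": 0.14}, {"tx": 0, "ty": 0, "tz": 0, "roll": 0, "grip": 0.14}])

```text
time: 4.45
eef_pos: [0.5194, -0.0385, 0.0842]
ee_rot: [2.806, 1.411, 0.002]
ft_force: [0.2, 0.1, 0.1]
finger_gap: 0.012
```

```bash
python3 go.py -17 66.5 36 79
```

```text
t 4.45 tcp tray [-55.3   8.2] z 84.2 shift before roll [69.8 -2.3  5.2] roll 0.8 tilt -1.0 F [0.2 0.1 0.1]
```

>>> move_arm(motion=[{"tx": 0, "ty": 0, "tz": 4, "roll": 0, "grip": 0.14}, {"tx": 7, "ty": 0, "tz": 0, "roll": 0, "grip": 0.14}, {"tx": 7, "ty": 0, "tz": 0, "roll": 0, "grip": 0.14}, {"tx": 7, "ty": 0, "tz": 0, "roll": 0, "grip": 0.14}, {"tx": 7, "ty": 0, "tz": 0, "roll": 0, "grip": 0.14}, {"tx": 7, "ty": 0, "tz": 0, "roll": 0, "grip": 0.14}, {"tx": 7, "ty": 0, "tz": 0, "roll": 0, "grip": 0.14}, {"tx": 7, "ty": 0, "tz": 0, "roll": 0, "grip": 0.14}, {"tx": 6, "ty": 0, "tz": 0, "roll": 0, "grip": 0.14}, {"tx": 5, "ty": 0, "tz": 0, "roll": 0, "grip": 0.14}])

```text
time: 5.28
eef_pos: [0.5549, 0.0105, 0.079]
ee_rot: [-2.807, -1.411, -0.0]
ft_force: [-1.2, 0.6, -0.0]
finger_gap: 0.0122
```

```bash
cat > look.py <<'E'
from go import *
def top(caps=True):
    c=viewer.capture("top")
    g=c["frame"].min(2).astype(np.uint8);m=(g>180).astype(np.uint8)
    n,l,s,ce=cv2.connectedComponentsWithStats(m)
    for i in range(1,n):
        if 25<s[i,4]<150 and 225<ce[i,0]<352 and 145<ce[i,1]<240:print("top blob",ce[i].round(1),s[i,4],tray(onz(c,*ce[i],.085)).round(1))
    return c
def wrist(name=None):
    c=viewer.capture("wrist")
    for d in finder.silhouettes("wrist","cap_a_mid"):
        v,u=np.nonzero(d["region"]);r=d["rect"];col=c["frame"][d["region"]].mean(0).round()
        print("w",round(d["score"],2),[int(x) for x in r],len(u),tray(onz(c,u.mean(),v.mean(),.085)).round(1),col)
    if name:cv2.imwrite(f"pics/{name}.png",c["frame"])
if __name__=="__main__":
    import sys
    top();wrist(sys.argv[1] if len(sys.argv)>1 else None)
E
python3 look.py w2; python3 go.py 0 66 0 80
```

```text
top blob [231.3 187.5] 115 [  5.5 200.9]
top blob [296.5 213. ] 125 [-64.2   6.7]
w 0.7 [0, 63, 46, 128] 1844 [-73.2 180.2] [148.  82.  49.]
t 5.4333 tcp tray [-21.3  57.6] z 78.9 shift before roll [19.1 12.6 -1.1] roll -35.2 tilt -1.0 F [ 0.2 -0.   0.5]
```

View pics/w2.png

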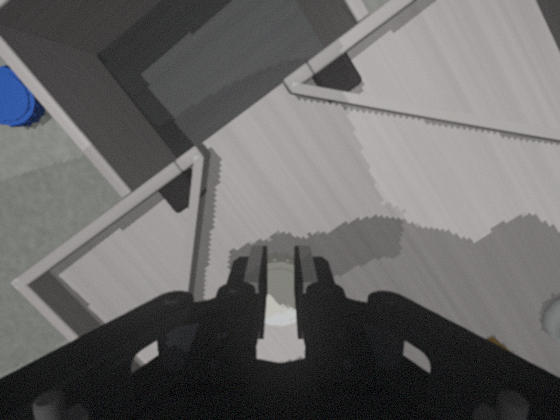

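```bash
python3 - <<'E'
from go import *
c=viewer.capture("wrist");s=bot.state();R=Ro.from_rotvec(s["ee_rot"]).as_matrix();p=s["eef_pos"]
print("tcp",np.round(proj(c,p)), "cam", (R.T@(-np.array(c["view"])[:3,:3].T@np.array(c["view"])[:3,3]-p)).round(3))
for d in(-30,-18,0,9,18,28,46):print(d,np.round(proj(c,[*(p+R[:,0]*d/1000)[:2],.087])))
for d in(0,40):print("z-",d,np.round(proj(c,p+R[:,2]*-d/1000)))
c=viewer.capture("side")
x=[proj(c,[*p[:2],.08])[i] for i in(0,1)];print(x)
a=[int(v) for v in x];f=c["frame"][max(a[1]-60,0):a[1]+60,a[0]-80:a[0]+80];cv2.imwrite("pics/s2.png",cv2.resize(f,None,fx=5,fy=5,interpolation=2))
E
```

```text
tcp [280. 246.] cam [ 0.064 -0.    -0.163]
-30 [280. 308.]
-18 [280. 287.]
0 [280. 253.]
9 [280. 235.]
18 [280. 217.]
28 [280. 196.]
46 [280. 157.]
z- 0 [280. 246.]
z- 40 [281. 284.]
[np.float64(285.1707449687983), np.float64(201.30366150559908)]
```

View pics/s2.png

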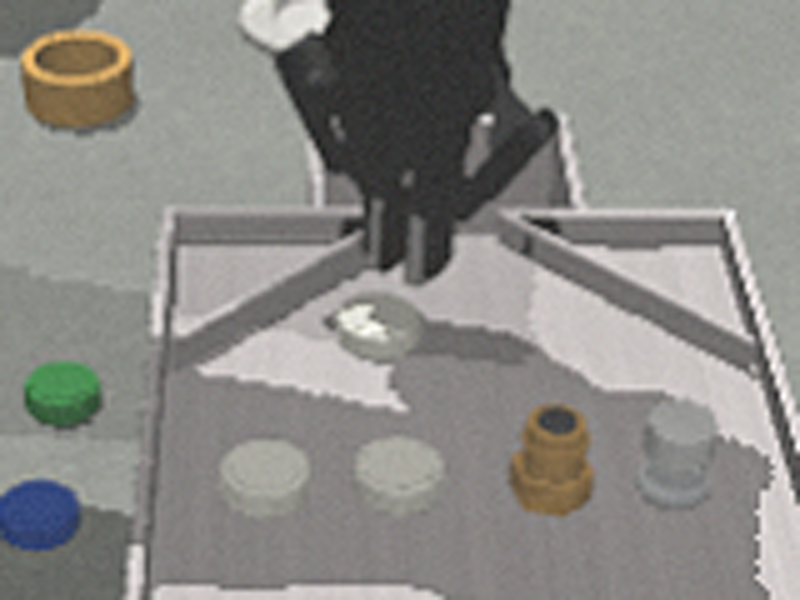

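The side crop shows cap F still at its original spot (side pixel 280.7,206). The fingertips passed over it, so the tips sit higher than the TCP reading suggests. I'll probe downward gently on the bare deck here.

>>> move_arm(motion=[{"tx": 4, "ty": 0, "tz": 1, "roll": 0, "grip": 0.14}, {"tx": 0, "ty": 0, "tz": 1, "roll": 0, "grip": 0.14}, {"tx": 0, "ty": 0, "tz": 1, "roll": 0, "grip": 0.14}, {"tx": 0, "ty": 0, "tz": 0, "roll": 0, "grip": 0.14}])

```text
time: 5.87
eef_pos: [0.5567, 0.013, 0.0757]
ee_rot: [-2.807, -1.41, 0.0]
ft_force: [-0.1, -0.6, 0.5]
finger_gap: 0.0119
```

>>> move_arm(motion=[{"tx": 0, "ty": 0, "tz": 1, "roll": 0, "grip": 0.14}, {"tx": 0, "ty": 0, "tz": 1, "roll": 0, "grip": 0.14}, {"tx": 0, "ty": 0, "tz": 1, "roll": 0, "grip": 0.14}, {"tx": 0, "ty": 0, "tz": 0, "roll": 0, "grip": 0.14}])

```text
time: 6.2
eef_pos: [0.5568, 0.013, 0.0727]
ee_rot: [-2.807, -1.41, 0.0]
ft_force: [-1.0, 0.1, -0.4]
finger_gap: 0.0119
```

>>> move_arm(motion=[{"tx": 0, "ty": 0, "tz": 1, "roll": 0, "grip": 0.14}, {"tx": 0, "ty": 0, "tz": 1, "roll": 0, "grip": 0.14}, {"tx": 0, "ty": 0, "tz": 1, "roll": 0, "grip": 0.14}, {"tx": 0, "ty": 0, "tz": 0, "roll": 0, "grip": 0.14}])

```text
time: 6.53
eef_pos: [0.5568, 0.0131, 0.0697]
ee_rot: [-2.807, -1.41, 0.0]
ft_force: [-0.7, 0.3, -0.2]
finger_gap: 0.0122
```

```bash
python3 - <<'E'
from go import *
c=viewer.capture("side");p=bot.state()["eef_pos"];print(bot.state()["ft_force"])
cv2.imwrite("pics/s3.png",cv2.resize(c["frame"][160:260,230:365],None,fx=5.9,fy=5.9,interpolation=2))
for z in(.07,.08,.09):
  q=np.array(proj(c,[*p[:2],z]));print(z,(q-[230,160])*5.9)
E
```

```text
[-0.33281626 -0.43851155 -0.32825821]
0.07 [330.09206876 260.02985267]
0.08 [331.05902345 238.7890097 ]
0.09 [332.03712645 217.27510865]
```

View pics/s3.png

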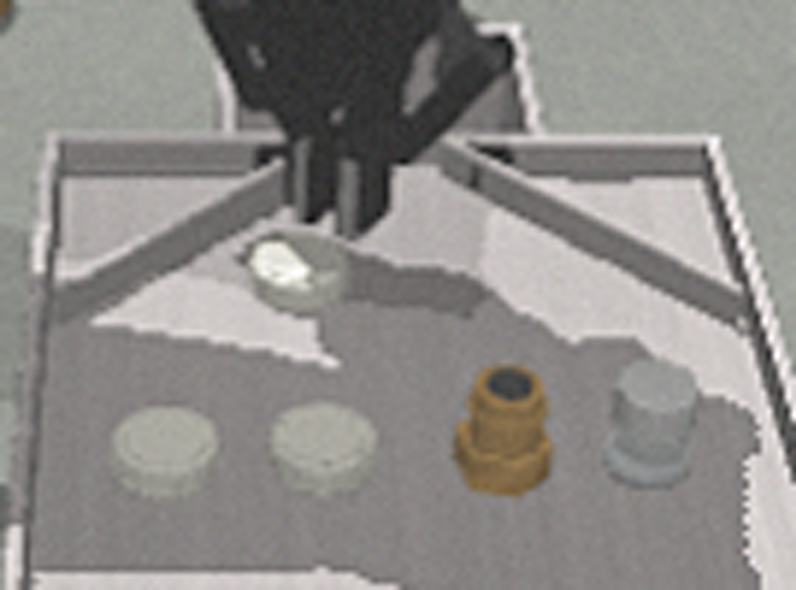

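>>> move_arm(motion=[{"tx": 0, "ty": 0, "tz": 1, "roll": 0, "grip": 0.14}, {"tx": 0, "ty": 0, "tz": 1, "roll": 0, "grip": 0.14}, {"tx": 0, "ty": 0, "tz": 1, "roll": 0, "grip": 0.14}, {"tx": 0, "ty": 0, "tz": 0, "roll": 0, "grip": 0.14}])

```text
time: 6.92
eef_pos: [0.5569, 0.013, 0.0669]
ee_rot: [-2.807, -1.41, -0.0]
ft_force: [0.7, -0.2, 0.7]
finger_gap: 0.0121
```

>>> move_arm(motion=[{"tx": 0, "ty": 0, "tz": 1, "roll": 0, "grip": 0.14}, {"tx": 0, "ty": 0, "tz": 1, "roll": 0, "grip": 0.14}, {"tx": 0, "ty": 0, "tz": 0, "roll": 0, "grip": 0.14}])

```text
time: 7.17
eef_pos: [0.5574, 0.0132, 0.066]
ee_rot: [2.807, 1.41, 0.002]
ft_force: [-1.8, 1.2, 8.1]
finger_gap: 0.012
```

The deck contact shows up at TCP z ≈ 66.4 mm, so the tips are about 8.5 mm short of the TCP. I'll work at z 70, so lift, go back behind cap F and try again.

>>> move_arm(motion=[{"tx": 0, "ty": 0, "tz": -15, "roll": 0, "grip": 0.14}, {"tx": 0, "ty": 0, "tz": -20, "roll": 0, "grip": 0.14}, {"tx": -22, "ty": 0, "tz": 0, "roll": 0, "grip": 0.14}, {"tx": -22, "ty": 0, "tz": 0, "roll": 0, "grip": 0.14}, {"tx": -21, "ty": 0, "tz": 0, "roll": 0, "grip": 0.14}, {"tx": 0, "ty": 0, "tz": 0, "roll": 0, "grip": 0.14}])

```text
time: 7.67
eef_pos: [0.5167, -0.0411, 0.0999]
ee_rot: [2.808, 1.408, -0.001]
ft_force: [0.6, 0.7, -1.0]
finger_gap: 0.0121
```

```bash
python3 go.py -58 9 36 70;python3 look.py
```

```text
t 7.6667 tcp tray [-58.    5.5] z 99.9 shift before roll [ 2.9 -2.  29.9] roll 0.7 tilt -1.0 F [ 0.6  0.7 -1. ]
top blob [262.2 213.1] 35 [-67.5 107. ]
w 0.94 [0, 0, 48, 29] 1231 [-90.4 162.8] [109.  58.  33.]
w 0.88 [243, 125, 312, 192] 3802 [-34.3  40.7] [167. 175. 176.]
w 0.88 [55, 197, 95, 233] 658 [-141.8   79.3] [ 68. 115.  60.]
w 0.49 [136, 284, 152, 307] 249 [-142.5   23.4] [147.  80.  50.]
```

>>> move_arm(motion=[{"tx": 0, "ty": 0, "tz": 12, "roll": 0, "grip": 0.14}, {"tx": 0, "ty": 0, "tz": 10, "roll": 0, "grip": 0.14}, {"tx": 0, "ty": 0, "tz": 7, "roll": 0, "grip": 0.14}, {"tx": 0, "ty": 0, "tz": 1, "roll": 0, "grip": 0.14}, {"tx": 7, "ty": 0, "tz": 0, "roll": 0, "grip": 0.14}, {"tx": 7, "ty": 0, "tz": 0, "roll": 0, "grip": 0.14}, {"tx": 7, "ty": 0, "tz": 0, "roll": 0, "grip": 0.14}, {"tx": 7, "ty": 0, "tz": 0, "roll": 0, "grip": 0.14}, {"tx": 7, "ty": 0, "tz": 0, "roll": 0, "grip": 0.14}])

```text
time: 8.57
eef_pos: [0.5398, -0.0103, 0.0704]
ee_rot: [2.807, 1.411, 0.001]
ft_force: [0.2, 0.9, -0.8]
finger_gap: 0.012
```

```bash
python3 go.py -17 66 36 70;python3 look.py
```

```text
t 8.5667 tcp tray [-35.6  36.9] z 70.4 shift before roll [34.5 -1.6  0.4] roll 0.8 tilt -1.0 F [ 0.2  0.9 -0.8]
top blob [260.7 155. ] 46 [105.9 117.9]
top blob [320.4 148.4] 121 [131.2 -58.9]
top blob [234.6 187.9] 148 [  4.8 191.2]
top blob [350.9 212.6] 82 [ -58.  -152.2]
top blob [346.6 220.6] 146 [ -81.8 -140.1]
w 0.81 [239, 210, 317, 289] 3526 [-31.7  44.3] [138. 144. 145.]
w 0.78 [1, 19, 29, 87] 1305 [-72.1 168.4] [101.  55.  33.]
```

The cap still hasn't moved. The earlier 8 N contact was the finger pressing on the cap's rim (top at 87 mm), not the deck. So the tips are about 20 mm short of the TCP, and the working height is TCP z ≈ 58.

>>> move_arm(motion=[{"tx": 0, "ty": 0, "tz": -12, "roll": 0, "grip": 0.14}, {"tx": -18, "ty": 0, "tz": 0, "roll": 0, "grip": 0.14}, {"tx": -18, "ty": 0, "tz": 0, "roll": 0, "grip": 0.14}, {"tx": 0, "ty": 0, "tz": 10, "roll": 0, "grip": 0.14}, {"tx": 0, "ty": 0, "tz": 7, "roll": 0, "grip": 0.14}, {"tx": 0, "ty": 0, "tz": 4, "roll": 0, "grip": 0.14}, {"tx": 0, "ty": 0, "tz": 1, "roll": 0, "grip": 0.14}, {"tx": 0, "ty": 0, "tz": 0, "roll": 0, "grip": 0.14}])

```text
time: 9.38
eef_pos: [0.5173, -0.0394, 0.0596]
ee_rot: [-2.806, -1.411, 0.001]
ft_force: [0.4, -0.9, -0.7]
finger_gap: 0.0119
```

>>> move_arm(motion=[{"tx": 0, "ty": 0, "tz": 1, "roll": 0, "grip": 0.14}, {"tx": 0, "ty": 0, "tz": 1, "roll": 0, "grip": 0.14}, {"tx": 0, "ty": 0, "tz": 0, "roll": 0, "grip": 0.14}])

```text
time: 9.63
eef_pos: [0.5177, -0.0398, 0.058]
ee_rot: [-2.807, -1.411, -0.0]
ft_force: [-0.2, -0.0, -0.6]
finger_gap: 0.0116
```

>>> move_arm(motion=[{"tx": 0, "ty": 0, "tz": 1, "roll": 0, "grip": 0.14}, {"tx": 0, "ty": 0, "tz": 1, "roll": 0, "grip": 0.14}, {"tx": 0, "ty": 0, "tz": 1, "roll": 0, "grip": 0.14}, {"tx": 0, "ty": 0, "tz": 0, "roll": 0, "grip": 0.14}])

```text
time: 9.97
eef_pos: [0.5176, -0.0399, 0.0551]
ee_rot: [2.807, 1.41, 0.0]
ft_force: [-0.4, 0.3, 0.4]
finger_gap: 0.0119
```

>>> move_arm(motion=[{"tx": 0, "ty": 0, "tz": -2, "roll": 0, "grip": 0.14}, {"tx": 7, "ty": 0, "tz": 0, "roll": 0, "grip": 0.14}, {"tx": 7, "ty": 0, "tz": 0, "roll": 0, "grip": 0.14}, {"tx": 7, "ty": 0, "tz": 0, "roll": 0, "grip": 0.14}, {"tx": 7, "ty": 0, "tz": 0, "roll": 0, "grip": 0.14}, {"tx": 0, "ty": 0, "tz": 0, "roll": 0, "grip": 0.14}])

```text
time: 10.47
eef_pos: [0.535, -0.0162, 0.0569]
ee_rot: [-2.806, -1.412, -0.001]
ft_force: [-0.4, 0.4, -0.3]
finger_gap: 0.0122
```

```bash
python3 go.py -17 66 36 57;python3 look.py|grep ^w
```

```text
t 10.4667 tcp tray [-40.3  30.9] z 56.9 shift before roll [42.2 -1.2 -0. ] roll 0.8 tilt -1.0 F [-0.4  0.4 -0.3]
w 0.86 [236, 157, 327, 249] 6202 [-23.8  54. ] [166. 174. 174.]
w 0.61 [3, 19, 12, 64] 287 [-69.3 159. ] [54. 31. 23.]
```

Now the cap is moving, and it sits nested 28.4 mm ahead of the TCP as modelled. I'll keep pushing towards (0,90).

>>> move_arm(motion=[{"tx": 8, "ty": 0, "tz": 0, "roll": 0, "grip": 0.14}, {"tx": 8, "ty": 0, "tz": 0, "roll": 0, "grip": 0.14}, {"tx": 8, "ty": 0, "tz": 0, "roll": 0, "grip": 0.14}, {"tx": 8, "ty": 0, "tz": 0, "roll": 0, "grip": 0.14}, {"tx": 6, "ty": 0, "tz": 0, "roll": 0, "grip": 0.14}, {"tx": 4, "ty": 0, "tz": 0, "roll": 0, "grip": 0.14}, {"tx": 0, "ty": 0, "tz": 0, "roll": 0, "grip": 0.14}, {"tx": -12, "ty": 0, "tz": 0, "roll": 0, "grip": 0.14}, {"tx": 0, "ty": 0, "tz": 0, "roll": 0, "grip": 0.14}])

```text
time: 11.37
eef_pos: [0.5511, 0.0055, 0.0568]
ee_rot: [-2.807, -1.41, 0.002]
ft_force: [-0.5, 0.8, 0.1]
finger_gap: 0.0123
```

```bash
python3 look.py|grep ^w; python3 go.py 0 56 0 57
```

```text
w 0.65 [1, 91, 13, 121] 242 [-68.5 166.9] [87. 53. 39.]
t 11.5167 tcp tray [-23.9  53.6] z 57.1 shift before roll [15.7 18.1  0.1] roll -35.3 tilt -1.0 F [ 0.4  0.4 -0.2]
```

>>> move_arm(motion=[{"tx": 0, "ty": 12, "tz": 0, "roll": 0, "grip": 0.14}, {"tx": 9, "ty": 11, "tz": 0, "roll": 0, "grip": 0.14}, {"tx": 0, "ty": 0, "tz": 0, "roll": -7, "grip": 0.14}, {"tx": 0, "ty": 0, "tz": 0, "roll": -7, "grip": 0.14}, {"tx": 0, "ty": 0, "tz": 0, "roll": -7, "grip": 0.14}, {"tx": 0, "ty": 0, "tz": 0, "roll": -7, "grip": 0.14}, {"tx": 0, "ty": 0, "tz": 0, "roll": -7, "grip": 0.14}, {"tx": 0, "ty": 0, "tz": 0, "roll": 0, "grip": 0.14}])

```text
time: 12.18
eef_pos: [0.576, -0.0, 0.057]
ee_rot: [2.247, 2.195, 0.0]
ft_force: [0.4, 0.6, 0.7]
finger_gap: 0.0117
```

```bash
python3 look.py w4|grep ^w; python3 go.py 0 100 0 57; python3 - <<'E'
from go import *
c=viewer.capture("wrist")
for x in(-23,23):print(np.round(proj(c,[*(T@np.array([x,117])/1000+O[:2]),.091])))
E
```

```text
w 0.87 [232, 133, 325, 223] 6469 [-0.7 87.7] [174. 182. 183.]
t 12.3333 tcp tray [ 0.3 48.1] z 57.0 shift before roll [51.9 -0.7  0. ] roll -0.5 tilt -1.0 F [-0.9  0.2  0. ]
[216. 101.]
[345. 100.]
```

View pics/w4.png

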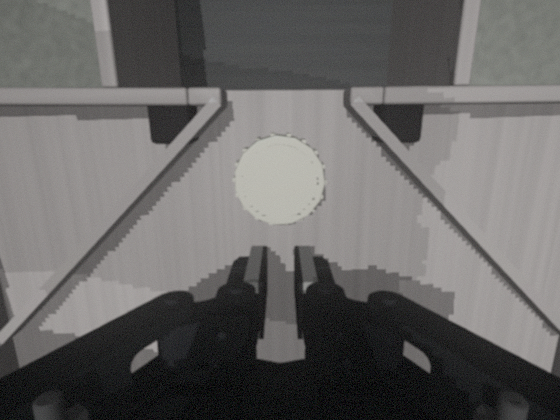

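Wrist view: the cap is at (279,178) and the post inner edges at (224,92) and (349,92). That puts the gate centre at column 286, about 2 mm to the right, so I'll correct by +2.5 mm and push through.

>>> move_arm(motion=[{"tx": 4, "ty": 2, "tz": 0, "roll": 0, "grip": 0.14}, {"tx": 8, "ty": 0, "tz": 0, "roll": 0, "grip": 0.14}, {"tx": 8, "ty": 0, "tz": 0, "roll": 0, "grip": 0.14}, {"tx": 8, "ty": 0, "tz": 0, "roll": 0, "grip": 0.14}, {"tx": 8, "ty": 0, "tz": 0, "roll": 0, "grip": 0.14}, {"tx": 8, "ty": 0, "tz": 0, "roll": 0, "grip": 0.14}, {"tx": 7, "ty": 0, "tz": 0, "roll": 0, "grip": 0.14}, {"tx": 0, "ty": 0, "tz": 0, "roll": 0, "grip": 0.14}, {"tx": 0, "ty": 0, "tz": 0, "roll": 0, "grip": 0.14}])

```text
time: 13.13
eef_pos: [0.5794, 0.0515, 0.057]
ee_rot: [-2.252, -2.19, 0.0]
ft_force: [0.2, 0.3, -0.4]
finger_gap: 0.0121
```

```bash
python3 look.py w5|grep ^w; python3 go.py 0 100 0 57
```

```text
w 0.63 [21, 0, 91, 47] 2626 [-75.8 195. ] [177. 103.  64.]
w 0.61 [249, 91, 313, 154] 3186 [  2.1 160.7] [215. 223. 223.]
t 13.2833 tcp tray [ 2.5 98.9] z 57.0 shift before roll [ 1.1 -2.5 -0. ] roll -0.3 tilt -1.0 F [-0.6 -0.7 -0.7]
```

View pics/w5.png

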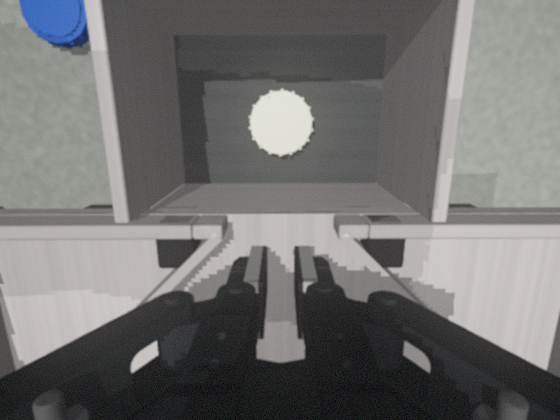

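Cap 1 has dropped and lies flat in the slot at (281,123). Next is the middle cap: lift, go behind it, and look.

>>> move_arm(motion=[{"tx": -5, "ty": 0, "tz": -20, "roll": 0, "grip": 0.14}, {"tx": -20, "ty": -3, "tz": -30, "roll": 2, "grip": 0.14}, {"tx": -35, "ty": -5, "tz": -10, "roll": 2, "grip": 0.14}, {"tx": -40, "ty": -5, "tz": 0, "roll": 2, "grip": 0.14}, {"tx": -40, "ty": -5, "tz": 0, "roll": 2, "grip": 0.14}, {"tx": -40, "ty": 0, "tz": 0, "roll": 2, "grip": 0.14}, {"tx": -20, "ty": 0, "tz": 0, "roll": 2, "grip": 0.14}, {"tx": 0, "ty": 0, "tz": 0, "roll": 0, "grip": 0.14}])

```text
time: 13.95
eef_pos: [0.5376, -0.1504, 0.117]
ee_rot: [2.476, 1.932, -0.001]
ft_force: [-0.0, -0.1, -0.4]
finger_gap: 0.0116
```

```bash
python3 look.py|grep ^w; python3 go.py -40 -102 12.3 57
```

```text
w 0.96 [27, 88, 68, 138] 1279 [-144.4  -11.2] [134.  73.  46.]
w 0.7 [0, 0, 16, 10] 166 [-141.    41.4] [47. 80. 40.]
w 0.63 [49, 197, 98, 243] 1878 [-152.3  -71. ] [47. 82. 41.]
t 14.1 tcp tray [-33.7 -98.7] z 117.0 shift before roll [-4.6 -5.5 60. ] roll 0.0 tilt -1.0 F [ 0.1 -0.9 -1. ]
```

>>> move_arm(motion=[{"tx": -5, "ty": -5.5, "tz": 0, "roll": 0, "grip": 0.14}, {"tx": 0, "ty": 0, "tz": 20, "roll": 0, "grip": 0.14}, {"tx": 0, "ty": 0, "tz": 20, "roll": 0, "grip": 0.14}, {"tx": 0, "ty": 0, "tz": 12, "roll": 0, "grip": 0.14}, {"tx": 0, "ty": 0, "tz": 6, "roll": 0, "grip": 0.14}, {"tx": 0, "ty": 0, "tz": 2, "roll": 0, "grip": 0.14}, {"tx": 0, "ty": 0, "tz": 0, "roll": 0, "grip": 0.14}])

```text
time: 14.68
eef_pos: [0.532, -0.149, 0.057]
ee_rot: [-2.469, -1.942, 0.0]
ft_force: [0.6, 0.4, 1.0]
finger_gap: 0.0116
```

```bash
python3 look.py w6|grep ^w; python3 go.py -4 63 12.3 57
```

```text
w 0.65 [1, 217, 37, 275] 1538 [-144.7  -68.4] [44. 80. 36.]
t 14.8333 tcp tray [ -39.3 -102.6] z 58.1 shift before roll [169.3  -0.6   1.1] roll 0.1 tilt -1.0 F [0.4 0.8 0.3]
```

View pics/w6.png

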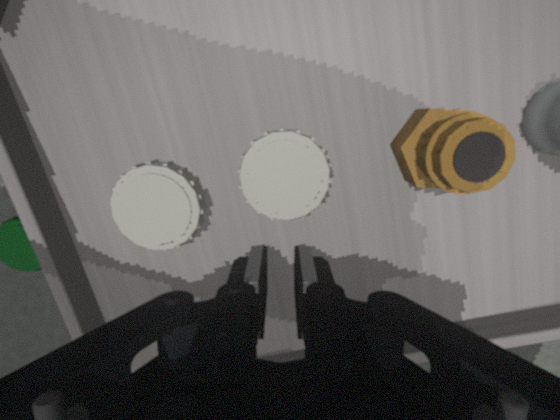

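The middle cap is at (284.5,175), about 2 mm right of the finger axis. The other cap (155,208) and the fitting (392 to 515) are well clear of the finger path.

>>> move_arm(motion=[{"tx": 4, "ty": 2, "tz": 1, "roll": 0, "grip": 0.14}, {"tx": 7, "ty": 0, "tz": 0, "roll": 0, "grip": 0.14}, {"tx": 8, "ty": 0, "tz": 0, "roll": 0, "grip": 0.14}, {"tx": 10, "ty": 0, "tz": 0, "roll": 0, "grip": 0.14}, {"tx": 10, "ty": 0, "tz": 0, "roll": 0, "grip": 0.14}, {"tx": 10, "ty": 0, "tz": 0, "roll": 0, "grip": 0.14}, {"tx": 10, "ty": 0, "tz": 0, "roll": 0, "grip": 0.14}, {"tx": 10, "ty": 0, "tz": 0, "roll": 0, "grip": 0.14}, {"tx": 10, "ty": 0, "tz": 0, "roll": 0, "grip": 0.14}, {"tx": 8, "ty": 0, "tz": 0, "roll": 0, "grip": 0.14}, {"tx": 0, "ty": 0, "tz": 0, "roll": 0, "grip": 0.14}])

```text
time: 15.75
eef_pos: [0.5548, -0.0636, 0.056]
ee_rot: [-2.468, -1.943, -0.001]
ft_force: [0.1, 0.3, -0.6]
finger_gap: 0.0119
```

```bash
cat > wc.py <<'E'
from go import *
c=viewer.capture("wrist");f=c["frame"];m=((f.min(2)>135)&(np.ptp(f,2)<25)).astype(np.uint8)
g=cv2.GaussianBlur(cv2.cvtColor(f,cv2.COLOR_BGR2GRAY),(5,5),1.5)
h=cv2.HoughCircles(g,cv2.HOUGH_GRADIENT,1.5,40,param1=60,param2=28,minRadius=36,maxRadius=54)
if h is not None:
    for u,v,r in h[0][:5]:print("circle",u,v,r,tray(onz(c,u,v,.087)).round(1))
E
python3 wc.py; python3 look.py |grep ^w; python3 go.py -4 62 12.3 57
```

```text
circle 279.75 209.25 43.2 [-14.3  11.3]
w 0.6 [16, 345, 28, 367] 211 [-142.1  -33.1] [44. 75. 37.]
t 15.95 tcp tray [-19.6 -18. ] z 55.9 shift before roll [81.5 -1.7 -1. ] roll 0.0 tilt -1.0 F [ 0.9 -0.8 -0.2]
```

>>> move_arm(motion=[{"tx": 8, "ty": 0, "tz": 0, "roll": 0, "grip": 0.14}, {"tx": 10, "ty": 0, "tz": 0, "roll": 0, "grip": 0.14}, {"tx": 10, "ty": 0, "tz": 0, "roll": 0, "grip": 0.14}, {"tx": 10, "ty": 0, "tz": 0, "roll": 0, "grip": 0.14}, {"tx": 10, "ty": 0, "tz": 0, "roll": 0, "grip": 0.14}, {"tx": 10, "ty": 0, "tz": 0, "roll": 0, "grip": 0.14}, {"tx": 10, "ty": 0, "tz": 0, "roll": 0, "grip": 0.14}, {"tx": 7, "ty": 0, "tz": 0, "roll": 0, "grip": 0.14}, {"tx": -12, "ty": 0, "tz": 0, "roll": 0, "grip": 0.14}, {"tx": 0, "ty": 0, "tz": 0, "roll": -6, "grip": 0.14}, {"tx": 0, "ty": 4, "tz": 0, "roll": -6.3, "grip": 0.14}, {"tx": 0, "ty": 0, "tz": 0, "roll": 0, "grip": 0.14}])

```text
time: 16.95
eef_pos: [0.5737, -0.0051, 0.0561]
ee_rot: [2.242, 2.2, 0.0]
ft_force: [0.2, 0.1, 0.4]
finger_gap: 0.0119
```

```bash
python3 wc.py; python3 look.py |grep ^w; python3 go.py 2 99 0 57
```

```text
circle 291.75 170.25 47.25 [ 1.4 86.4]
circle 453.75 137.25 49.8 [61.7 99. ]
circle 179.25 333.75 43.05 [-46.7  14.3]
w 0.82 [257, 0, 324, 51] 2998 [  0.4 138.2] [175. 173. 171.]
t 17.15 tcp tray [-2.4 43.3] z 56.0 shift before roll [55.7  4.3 -1. ] roll -0.1 tilt -1.0 F [ 0.9 -0.7 -0.1]
```

>>> move_arm(motion=[{"tx": 0, "ty": 4.3, "tz": 0, "roll": 0, "grip": 0.14}, {"tx": 8, "ty": 0, "tz": 0, "roll": 0, "grip": 0.14}, {"tx": 8, "ty": 0, "tz": 0, "roll": 0, "grip": 0.14}, {"tx": 8, "ty": 0, "tz": 0, "roll": 0, "grip": 0.14}, {"tx": 8, "ty": 0, "tz": 0, "roll": 0, "grip": 0.14}, {"tx": 8, "ty": 0, "tz": 0, "roll": 0, "grip": 0.14}, {"tx": 8, "ty": 0, "tz": 0, "roll": 0, "grip": 0.14}, {"tx": 8, "ty": 0, "tz": 0, "roll": 0, "grip": 0.14}, {"tx": 0, "ty": 0, "tz": 0, "roll": 0, "grip": 0.14}, {"tx": 0, "ty": 0, "tz": 0, "roll": 0, "grip": 0.14}])

```text
time: 17.98
eef_pos: [0.5789, 0.0518, 0.056]
ee_rot: [-2.246, -2.196, -0.0]
ft_force: [0.7, -0.0, 0.0]
finger_gap: 0.0119
```

```bash
python3 look.py w7|grep ^w; python3 go.py 2 99 0 57
```

```text
w 0.91 [20, 0, 92, 49] 2607 [-75.8 194.8] [175. 102.  63.]
w 0.87 [252, 85, 316, 137] 2503 [  1.9 164.8] [212. 221. 220.]
t 18.1333 tcp tray [ 2.  99.2] z 56.0 shift before roll [-0.2 -0.  -1. ] roll 0.0 tilt -1.0 F [-0.2 -0.4 -0.6]
```

View pics/w7.png

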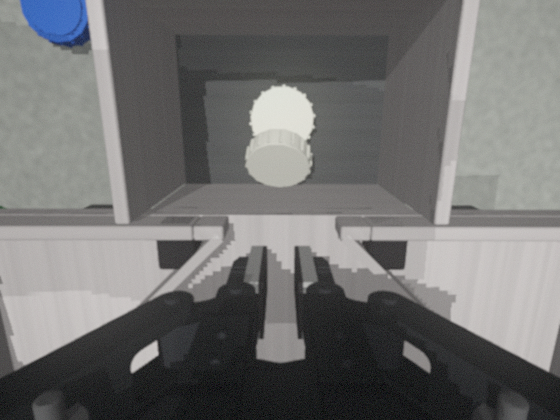

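Cap 2 is in too, leaning on cap 1 at (279,160). For the third cap I'll start at 15° to keep clear of the side wall, then turn to about 37° towards the gate.

>>> move_arm(motion=[{"tx": -5, "ty": 0, "tz": -25, "roll": 0, "grip": 0.14}, {"tx": -25, "ty": -5, "tz": -30, "roll": 0, "grip": 0.14}, {"tx": -35, "ty": -17, "tz": -5, "roll": 0, "grip": 0.14}, {"tx": -35, "ty": -19, "tz": 0, "roll": 0, "grip": 0.14}, {"tx": -35, "ty": -19, "tz": 0, "roll": 0, "grip": 0.14}, {"tx": -35, "ty": -19, "tz": 0, "roll": 0, "grip": 0.14}, {"tx": -33, "ty": -18, "tz": 0, "roll": 0, "grip": 0.14}, {"tx": 0, "ty": 0, "tz": 0, "roll": 7, "grip": 0.14}, {"tx": 0, "ty": 0, "tz": 0, "roll": 7, "grip": 0.14}, {"tx": 0, "ty": 0, "tz": 0, "roll": 1, "grip": 0.14}, {"tx": 0, "ty": 0, "tz": 0, "roll": 0, "grip": 0.14}])

```text
time: 19.05
eef_pos: [0.4771, -0.1497, 0.1161]
ee_rot: [2.513, 1.885, 0.0]
ft_force: [0.5, 0.2, 0.5]
finger_gap: 0.012
```

```bash
python3 wc.py; python3 look.py |grep ^w; python3 go.py -95 -104 15 57
```

```text
circle 527.25 110.25 38.25 [ 48.1 -74.2]
circle 383.25 332.25 41.55 [ -50.1 -188.2]
w 0.8 [118, 188, 166, 231] 1745 [-169.  -72.] [56. 94. 49.]
w 0.58 [102, 71, 156, 123] 2252 [-155.2  -12.3] [139.  81.  53.]
t 19.25 tcp tray [ -94.6 -103.3] z 115.9 shift before roll [-0.7 -0.2 58.9] roll 0.2 tilt -1.0 F [ 0.2  0.  -0.8]
```

>>> move_arm(motion=[{"tx": 0, "ty": 1, "tz": 20, "roll": 0, "grip": 0.14}, {"tx": 0, "ty": 0, "tz": 20, "roll": 0, "grip": 0.14}, {"tx": 0, "ty": 0, "tz": 12, "roll": 0, "grip": 0.14}, {"tx": 0, "ty": 0, "tz": 5, "roll": 0, "grip": 0.14}, {"tx": 0, "ty": 0, "tz": 2, "roll": 0, "grip": 0.14}, {"tx": 0, "ty": 0, "tz": 0, "roll": 0, "grip": 0.14}])

```text
time: 19.75
eef_pos: [0.4782, -0.1495, 0.0571]
ee_rot: [-2.514, -1.884, -0.0]
ft_force: [-0.7, -0.3, 0.3]
finger_gap: 0.0123
```

```bash
sed -i 's/g=cv2.GaussianBlur(.*/g=cv2.createCLAHE(3,(6,6)).apply(cv2.GaussianBlur(cv2.cvtColor(f,cv2.COLOR_BGR2GRAY),(5,5),1.5))/' wc.py; python3 wc.py; python3 look.py |grep ^w; python3 go.py -84 -50 15 57
```

```text
circle 279.75 174.75 46.65 [-83.8 -63.6]
circle 261.75 365.25 49.8 [-114.2 -145.7]
circle 84.75 90.75 38.1 [-144.2  -15.8]
circle 165.75 377.25 38.25 [-158.1 -140.4]
circle 107.25 240.75 37.35 [-158.7  -71.8]
w 0.82 [46, 56, 114, 126] 3522 [-147.2  -15.6] [133.  73.  45.]
w 0.68 [78, 204, 138, 258] 2797 [-158.6  -68.6] [49. 86. 42.]
t 19.95 tcp tray [ -93.2 -104.3] z 58.0 shift before roll [54.8 -5.1  1. ] roll 0.1 tilt -1.0 F [-0.2  0.2  0.2]
```

>>> move_arm(motion=[{"tx": 6, "ty": 0, "tz": 1, "roll": 0, "grip": 0.14}, {"tx": 7, "ty": 0, "tz": 0, "roll": 0, "grip": 0.14}, {"tx": 8, "ty": 0, "tz": 0, "roll": 0, "grip": 0.14}, {"tx": 9, "ty": 0, "tz": 0, "roll": 0, "grip": 0.14}, {"tx": 9, "ty": 0, "tz": 0, "roll": 0, "grip": 0.14}, {"tx": 9, "ty": 0, "tz": 0, "roll": 0, "grip": 0.14}, {"tx": 9, "ty": 0, "tz": 0, "roll": 0, "grip": 0.14}, {"tx": 9, "ty": 0, "tz": 0, "roll": 0, "grip": 0.14}, {"tx": 7, "ty": 0, "tz": 0, "roll": 0, "grip": 0.14}, {"tx": -16, "ty": 0, "tz": 0, "roll": 0, "grip": 0.14}, {"tx": 0, "ty": 0, "tz": 0, "roll": 0, "grip": 0.14}])

```text
time: 20.87
eef_pos: [0.4942, -0.0954, 0.056]
ee_rot: [2.514, 1.883, -0.001]
ft_force: [1.1, -0.0, 0.4]
finger_gap: 0.0121
```

```bash
python3 wc.py;  python3 go.py -94 -40 37 57
```

```text
circle 279.75 161.25 46.5 [-67.8  -3.9]
circle 351.75 353.25 51.45 [-59.  -94.6]
circle 165.75 375.75 36.6 [-142.5  -84.3]
circle 414.75 359.25 53.1 [ -32.6 -104.7]
circle 297.75 353.25 51.45 [-82.1 -88.4]
t 20.9167 tcp tray [-79.1 -48.9] z 55.9 shift before roll [  4.8 -16.7  -1.1] roll 22.0 tilt -1.0 F [0.8 0.9 0.9]
```

>>> move_arm(motion=[{"tx": 0, "ty": -16.5, "tz": 0, "roll": 0, "grip": 0.14}, {"tx": 0, "ty": 0, "tz": 0, "roll": 7, "grip": 0.14}, {"tx": 0, "ty": 0, "tz": 0, "roll": 7, "grip": 0.14}, {"tx": 0, "ty": 0, "tz": 0, "roll": 7, "grip": 0.14}, {"tx": 5, "ty": 0, "tz": 0, "roll": 1, "grip": 0.14}, {"tx": 0, "ty": 0, "tz": 0, "roll": 0, "grip": 0.14}])

```text
time: 21.42
eef_pos: [0.4818, -0.0857, 0.056]
ee_rot: [-2.828, -1.367, -0.001]
ft_force: [-1.0, 0.0, -0.3]
finger_gap: 0.0118
```

```bash
python3 wc.py|head -2;  python3 go.py -93.2 -37.4 37 57
```

```text
circle 275.25 171.75 44.85 [-67.7  -4.7]
circle 162.75 377.25 36.6 [-165.   -48.6]
t 21.4667 tcp tray [-92.  -40.1] z 56.0 shift before roll [ 1.4 -2.6 -1. ] roll 0.1 tilt -1.0 F [ 0.2  0.4 -1.2]
```

>>> move_arm(motion=[{"tx": 6, "ty": -2, "tz": 0, "roll": 0, "grip": 0.14}, {"tx": 7, "ty": 0, "tz": 0, "roll": 0, "grip": 0.14}, {"tx": 8, "ty": 0, "tz": 0, "roll": 0, "grip": 0.14}, {"tx": 10, "ty": 0, "tz": 0, "roll": 0, "grip": 0.14}, {"tx": 10, "ty": 0, "tz": 0, "roll": 0, "grip": 0.14}, {"tx": 10, "ty": 0, "tz": 0, "roll": 0, "grip": 0.14}, {"tx": 10, "ty": 0, "tz": 0, "roll": 0, "grip": 0.14}, {"tx": 10, "ty": 0, "tz": 0, "roll": 0, "grip": 0.14}, {"tx": 10, "ty": 0, "tz": 0, "roll": 0, "grip": 0.14}, {"tx": 10, "ty": 0, "tz": 0, "roll": 0, "grip": 0.14}, {"tx": 7, "ty": 0, "tz": 0, "roll": 0, "grip": 0.14}, {"tx": 0, "ty": 0, "tz": 0, "roll": 0, "grip": 0.14}])

```text
time: 22.47
eef_pos: [0.5414, -0.0071, 0.0559]
ee_rot: [-2.827, -1.37, -0.001]
ft_force: [-0.3, -1.0, 0.9]
finger_gap: 0.0119
```

```bash
python3 wc.py|head -2;  python3 go.py -15 65 37 57
```

```text
circle 279.75 212.25 39.9 [-18.5  61.4]
circle 161.25 50.25 46.5 [-16.2 133.5]
t 22.5167 tcp tray [-34.6  39.5] z 55.9 shift before roll [32.1  0.4 -1.1] roll 0.1 tilt -1.0 F [-0.  -0.2  0. ]
```

>>> move_arm(motion=[{"tx": 8, "ty": 0, "tz": 0, "roll": 0, "grip": 0.14}, {"tx": 9, "ty": 0, "tz": 0, "roll": 0, "grip": 0.14}, {"tx": 8, "ty": 0, "tz": 0, "roll": 0, "grip": 0.14}, {"tx": 6, "ty": 0, "tz": 0, "roll": 0, "grip": 0.14}, {"tx": -12, "ty": 0, "tz": 0, "roll": 0, "grip": 0.14}, {"tx": 0, "ty": 12.5, "tz": 0, "roll": 0, "grip": 0.14}, {"tx": 9, "ty": 12, "tz": 0, "roll": -2, "grip": 0.14}, {"tx": 0, "ty": 0, "tz": 0, "roll": -7, "grip": 0.14}, {"tx": 0, "ty": 0, "tz": 0, "roll": -7, "grip": 0.14}, {"tx": 0, "ty": 0, "tz": 0, "roll": -7, "grip": 0.14}, {"tx": 0, "ty": 0, "tz": 0, "roll": -7, "grip": 0.14}, {"tx": 0, "ty": 0, "tz": 0, "roll": -7, "grip": 0.14}])

```text
time: 23.52
eef_pos: [0.577, -0.0018, 0.0559]
ee_rot: [-2.241, -2.202, 0.0]
ft_force: [-0.1, 0.5, -0.2]
finger_gap: 0.0121
```

```bash
python3 wc.py|head -3; python3 look.py|grep ^w; python3 go.py 2 99 0 57
```

```text
circle 279.75 176.25 46.35 [ 0.1 87.5]
circle 279.75 321.75 41.55 [ 0.4 23.8]
circle 194.25 363.75 41.55 [-37.7   2.4]
w 0.7 [252, 0, 320, 35] 1618 [  2.1 144.6] [181. 179. 177.]
t 23.7167 tcp tray [ 1.5 46.4] z 56.0 shift before roll [52.6  0.3 -1. ] roll -0.2 tilt -1.0 F [ 0.3 -0.5  0.8]
```

>>> move_arm(motion=[{"tx": 5, "ty": 0.7, "tz": 0, "roll": 0, "grip": 0.14}, {"tx": 8, "ty": 0, "tz": 0, "roll": 0, "grip": 0.14}, {"tx": 8, "ty": 0, "tz": 0, "roll": 0, "grip": 0.14}, {"tx": 8, "ty": 0, "tz": 0, "roll": 0, "grip": 0.14}, {"tx": 8, "ty": 0, "tz": 0, "roll": 0, "grip": 0.14}, {"tx": 8, "ty": 0, "tz": 0, "roll": 0, "grip": 0.14}, {"tx": 8, "ty": 0, "tz": 0, "roll": 0, "grip": 0.14}, {"tx": 0, "ty": 0, "tz": 0, "roll": 0, "grip": 0.14}, {"tx": 0, "ty": 0, "tz": 0, "roll": 0, "grip": 0.14}, {"tx": -10, "ty": 0, "tz": -10, "roll": 0, "grip": 0.14}, {"tx": -20, "ty": 0, "tz": -30, "roll": 0, "grip": 0.14}, {"tx": 0, "ty": 0, "tz": -30, "roll": 0, "grip": 0.14}])

```text
time: 24.72
eef_pos: [0.5774, 0.0184, 0.1262]
ee_rot: [-2.249, -2.192, 0.004]
ft_force: [0.3, -0.8, 1.3]
finger_gap: 0.0121
```

```bash
python3 - <<'E'
from go import *
a=viewer.capture("wrist")["frame"];c=viewer.capture("side")
for l,z in(("fitting",.1),("vial",.1),("wrench",.01),("coupling",.02),("cylinder_big",.1),("cylinder_small",.1)):
    for d in finder.silhouettes("side",l)[:1]:print(l,[int(x) for x in d["rect"]])
s=c["frame"][110:320,200:400]
cv2.imwrite("pics/end.png",np.hstack([cv2.resize(a,(400,300)),cv2.resize(s,(400,420))[:300]]))
print(bot.state()["time"],bot.state()["eef_pos"])
E
```

```text
fitting [304, 224, 322, 245]
vial [333, 224, 349, 241]
wrench [162, 361, 265, 400]
coupling [256, 49, 281, 154]
cylinder_big [229, 166, 374, 294]
25.1167 [0.57772069 0.02144902 0.12484243]
```

View pics/end.png

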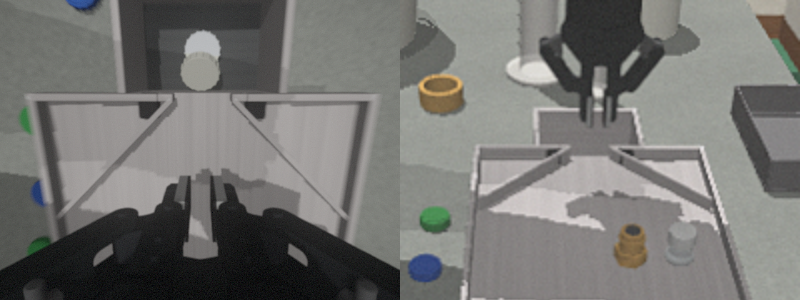

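All the caps are off the deck, and the fitting and vial are in place. Two caps show in the slot at (202,45) and (200,70), so the third must be stacked with them. I'll check the stack height numerically from the apparent sizes.

```bash
python3 - <<'E'
from go import *
c=viewer.capture("wrist");f=c["frame"];V=np.array(c["view"]);o=-V[:3,:3].T@V[:3,3];print("cam",o,c["fx"])
m=(f[:,:,2]>115).astype(np.uint8);m[140:]=0;m[:,:190]=0;m[:,380:]=0;m[126:]=0
n,l,s,ce=cv2.connectedComponentsWithStats(m)
for i in range(1,n):
    if s[i,4]>200:
        print(s[i],ce[i].round(1));b=l==i
        # width per row
        print([(int(r),int(np.nonzero(b[r])[0].min()),int(np.nonzero(b[r])[0].max()),int(np.median(f[r][b[r]][:,2]))) for r in range(s[i,1],s[i,1]+s[i,3],6)])
for z in(.018,.03,.042,.054,.08):
    a=proj(c,[*(T@np.array([-16.5,140])/1000+O[:2]),z]);b=proj(c,[*(T@np.array([20.5,140])/1000+O[:2]),z]);print(z,round(b[0]-a[0],1),np.round(a))
E
```

```text
cam [0.57861927 0.0857583  0.28745462] 344.83059589716123
[ 252   48   56   78 3564] [280.9  89. ]
[(48, 282, 285, 135), (54, 266, 299, 183), (60, 261, 303, 184), (66, 260, 305, 185), (72, 258, 307, 185), (78, 258, 306, 180), (84, 260, 305, 159), (90, 257, 303, 155), (96, 254, 305, 156), (102, 253, 305, 156), (108, 253, 306, 156), (114, 255, 305, 155), (120, 258, 302, 156)]
0.018 49.4 [258. 106.]
0.03 51.7 [256. 105.]
0.042 54.3 [255. 105.]
0.054 57.1 [254. 104.]
0.08 64.3 [251. 103.]
```

>>> move_arm(motion=[{"tx": 0, "ty": 0, "tz": -35, "roll": 0, "grip": 0.14}, {"tx": -20, "ty": 0, "tz": -35, "roll": 0, "grip": 0.14}, {"tx": -30, "ty": 0, "tz": -35, "roll": 0, "grip": 0.14}, {"tx": -30, "ty": 0, "tz": -20, "roll": 0, "grip": 0.14}, {"tx": 0, "ty": 0, "tz": 0, "roll": 0, "grip": 0.14}, {"tx": 0, "ty": 0, "tz": 0, "roll": 0, "grip": 0.14}])

```text
time: 25.67
eef_pos: [0.5771, -0.0569, 0.2481]
ee_rot: [2.249, 2.192, 0.001]
ft_force: [0.4, 0.2, -1.5]
finger_gap: 0.0117
```

```bash
python3 - <<'E'
from go import *
for n in("wrist","side","top"):
    c=viewer.capture(n)
    for d in finder.silhouettes(n,"cap_a_mid"):
        v,u=np.nonzero(d["region"]);print(n,round(d["score"],2),[int(x) for x in d["rect"]],len(u),"floor",tray(onz(c,u.mean(),v.mean(),.03)).round(),"deck",tray(onz(c,u.mean(),v.mean(),.085)).round(),c["frame"][d["region"]].mean(0).round())
    if n=="side":
        for l in("fitting","vial","wrench","coupling","cylinder_big","cylinder_small","wash_bottle"):
            for d in finder.silhouettes(n,l)[:2]:print(l,round(d["score"],2),[int(x) for x in d["rect"]])
    if n=="wrist":
        f=c["frame"];m=(f[:,:,2]>140).astype(np.uint8)
        # mean brightness profile straight along tray centreline, x=0
        for y in range(30,120,6):
            q=[int(a) for a in proj(c,[*(T@np.array([2,y])/1000+O[:2]),.085])];
            if 0<=q[1]<420:print(y,q,f[q[1],q[0]],end=";")
        print()
E
```

```text
wrist 0.84 [93, 64, 126, 99] 882 floor [-174.   86.] deck [-149.   82.] [ 68. 116.  59.]
wrist 0.71 [99, 218, 125, 246] 777 floor [-193.  -76.] deck [-165.  -57.] [51. 85. 44.]
wrist 0.67 [103, 144, 132, 180] 815 floor [-176.    3.] deck [-150.   10.] [148.  85.  56.]
wrist 0.52 [264, 0, 298, 12] 207 floor [  5. 160.] deck [  5. 145.] [174. 173. 171.]
30 [279, 142] [148 148 152];36 [279, 135] [148 150 153];42 [279, 129] [146 147 151];48 [279, 122] [148 149 153];54 [279, 115] [149 151 154];60 [279, 108] [150 151 155];66 [279, 101] [152 153 157];72 [279, 94] [152 152 155];78 [279, 87] [151 153 157];84 [279, 80] [153 155 159];90 [279, 73] [173 174 178];96 [279, 66] [176 176 179];102 [279, 58] [174 174 178];108 [279, 51] [174 177 180];114 [279, 43] [175 175 177];
side 0.75 [189, 264, 205, 278] 249 floor [-199. -111.] deck [-187. -166.] [ 66. 101.  59.]
side 0.7 [207, 214, 227, 228] 148 floor [-177.   58.] deck [-167.  -13.] [ 80. 128.  72.]
side 0.66 [203, 237, 222, 251] 185 floor [-179.  -28.] deck [-170.  -91.] [169.  93.  64.]
fitting 0.57 [304, 219, 323, 244]
fitting 0.18 [290, 107, 306, 161]
vial 0.83 [332, 222, 347, 242]
vial 0.74 [306, 224, 322, 245]
wrench 0.95 [162, 361, 262, 401]
coupling 0.73 [207, 148, 229, 166]
cylinder_big 0.93 [255, 49, 284, 154]
cylinder_small 0.61 [289, 107, 307, 160]
wash_bottle 0.96 [273, 298, 338, 396]
top 0.66 [220, 226, 235, 238] 105 floor [-123.  216.] deck [-127.  210.] [216. 105.  42.]
```

The deck is clear of caps along the funnel, nothing else has moved, and the arm is touching nothing. I'm handing in.

```bash
python3 -c "
from bench import finish_job;print(finish_job())"
```

```text
the job is handed in; nothing more can be done
None
```

I pushed all three white caps one at a time through the gate, and I believe all three are in the slot. I handed the job in at about 26 s; no verdict was reported.

**Height error on the first cap:** The fingertips sit about 20 mm short of the reported TCP, so my first two passes went over cap 1 without moving it. A probe then pressed lightly on its rim, at about 8 N. After I lowered the working height, all three caps slid normally.

**Last checks:**
- **Caps on the deck:** No white caps remain on the deck.
- **Caps in the slot:** The wrist camera showed cap 1 flat in the slot and then cap 2 leaning on it. The last picture shows only two cap outlines. The nearer one's top measures about 40 mm above the table, so cap 3 most likely lies on cap 2; I did not see all three separately.
- **Other things on the table:** The fitting, vial, wrench, coupling, big cylinder and wash bottle show no shift in the side view. The small cylinder's outline was shorter than at the start, though its sides and base had not moved; the arm was probably hiding its top. In an earlier side view, the finder's labels for coupling and big cylinder were wrong; the next look corrected them.

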